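Break the lid stay and shut the glassware case

TASK

The spare-glassware case is packed and has to be shut. Its lid is held up by a folding stay that has locked over centre: press the thumb tab at the knee of the stay to break it while the lid is still up, then lower the lid gently, without slamming it, until it is fully shut. Leave the glassware and bottles around and inside the case where they are.

Things in the scene. Friction and masses are not known exactly. Their poses are not given: they have to be found in the camera images.
- case: Open carrying case, black panels with aluminium edges, fixed on the bench. Base 220 mm (its x) by 300 mm (its y) by 120 mm high, walls 6 mm. Origin: centre of the underside, z up. Lid hinge along y at the back (x = +110 mm, z = 120 mm); front with handle and two undone latches at x = -110 mm. Folding stay inside the -y end wall, in the plane y = -136 mm.
- case_hinge (a point): Point on the hinge line, middle of the lid's width; axes as the case's (x to the back, z up). The packed foam and flasks inside the case all lie below this height.
- lid (a joint): Lid angle, rad: 0 = open as found (85 degrees up from shut), grows as it comes down, 1.4835 = fully shut (stop). Lid: shallow tray 26 mm thick, 220 mm from hinge to free edge, 300 mm wide, 0.6 kg. Locked stay: it cannot come down. Broken stay: the stiff hinges (1 N m friction) hold it wherever it is left; about 5 N at the free edge brings it down.
- lid_edge (a point): Middle of the lid's free edge, on its outer face (220 mm from the hinge, 26 mm off the rim plane). Axes turn with the lid: z out of the outer face, -x from hinge to free edge. Open: about 340 mm above the bench, the outer face looking to the case's +x (back). Shut: 146 mm above the bench.
- stay_knee (a joint): Fold of the steel stay at its knee, rad: 0 = locked (on its stop, bulging up and to the front), 0.15 = links in line, more = broken, the knee sinking down and towards the hinge. Lower link 141 mm, turns on the case at x = -70, z = 85 mm; upper link 86 mm, turns on the lid. A few newtons press it through; it stays where it is left.
- stay_tab (a point): Top centre of the thumb tab at the knee: flat steel, 26 mm along the lower link by 24 mm wide, 17 mm from the rivet. Locked: 157 mm above the bench, case x = 19, y = -124 mm. Axes turn with the link: z out of the tab's face (locked: up and to the front, about 40 degrees from vertical). Pressing it against its z by 20 mm or more breaks the stay; room for 40 mm of press.
- flask_big: Conical glass flask, 84 mm across its foot, 140 mm tall. Origin: centre of its underside. Bystander, to be left alone.
- flask_small: Smaller conical glass flask, 66 mm across its foot, 109 mm tall, near the stay end of the case. Origin: centre of its underside. Bystander, to be left alone.
- flask_ring: Dark rubber support ring for round flasks, 98 mm across, 34 mm high. Origin: centre of its underside. Bystander, to be left alone.
- beaker: Glass beaker, 68 mm across, 90 mm tall. Origin: centre of its underside. Bystander, to be left alone.
- reagent: Brown glass bottle with a white cap, 58 mm across, 115 mm tall, standing behind the hinge side of the case. Origin: centre of its underside. Bystander, to be left alone.
- jar: Small white jar, 38 mm across, 45 mm tall, in the open pocket inside the case. Origin: centre of its underside. Bystander, to be left alone.
- wash_bottle: White squeeze bottle with a bent spout, 62 mm across, 172 mm tall, standing in front of the case. Origin: centre of its underside. Bystander, to be left alone.
- spatula: Thin steel laboratory spatula lying on the bench, 190 mm long, 6 mm thick. Origin: under its middle. Bystander, to be left alone.

How it is judged:
By the outcome, as a careful person would: the job done as asked, in the order asked, and still so for the second after the job is handed in, with the robot touching nothing.
It also fails if it takes over 54 s, if anything falls off the work surface, if the arm or the gripper's body presses on something with over 40 N, if the wrist force passes 120 N, or if a joint passes its speed limit or range.

ROBOT

A 6-joint arm with a two-finger parallel gripper is mounted at the origin on the work surface. World frame = base frame: x ahead of the robot, y to its left, z up, the work surface at z = 0. Lengths are in m, angles in rad, forces in N, time in s.
With the tool pointing down it reaches from about 0.375 to 0.925 m from the base axis. Payload 5.7 kg.
Tool frame: the origin (TCP) lies midway between the tips of the shut fingers; the grasp point (between the pads) lies 19 mm behind it (manip.grip_depth is the distance from the TCP to the grasp point, in m); z points along the fingers, y is the line along which they close (so a half turn about z gives the same grasp; the last joint's range is limited). The gripper opens to 85 mm and grips with 20 to 120 N. Pads are 22 mm wide; open, the fingers measure 114 mm over their backs; the gripper's body (76 mm by 85 mm) begins 54 mm behind the grasp point. The pads swing forward as they close: fully open they stand 13 mm farther back than shut.
Start: joints at [1.166, 0.359, 1.51, -0, 1.272, -0.115], TCP at [0.171, 0.575, 0.231] pointing down, gripper open.
Joint ranges: [-2.97, 2.97], [-1.01, 2.36], [0.21, 2.38], [-0.96, 4.11], [0.2, 2.71], [-2.98, 2.98]. Speed limits (rad/s): [2.39, 2.39, 3.14, 3.14, 3.14, 3.14].

INTERFACE

Orientations are given as a rotation vector (axis times angle).
In Python, from rig import manip gives the robot as it stands.
- The arm moves only by the tool carry_out, never from a script. Its argument "commands" is a list of rows, each an object with "gripper": the opening, from 0 (shut) to 1 (fully open); "travel": the shift along the tool's x, y, z in m, a list of three; "rot": the turn, a rotation vector about the tool's x, y, z in rad, a list of three. A call has 1 to 10 rows; each row is the pose to reach, as a shift and turn from the pose commanded when the call began, along the tool's axes at that moment; what a row does not reach only later rows make up. A row lasts 1/12 s, in which the tool goes at most 41.7 mm and 7.16 degrees, less where a joint would pass 70% of its speed; a pose out of reach is approached as far as the arm can. A call with a gripper value outside its range is refused whole. The fingers move at their own pace and stop on an object; "newtons" is the grip in N (left out, the last holds). Time passes only in rows, so rows that repeat a pose let the fingers close. It gives the time, the measured TCP pose, the force, the opening and the grip force at its end, in the units of the state.
- manip.observe(): the state, without advancing time (a new reading comes with each control period).
- manip.snapshot(name): name is "scene" or "side" or "wrist"; returns the picture (384x512x3 uint8, red, green, blue); there is no depth.
- manip.camera_model(name): a dict with "K" (3x3 intrinsics, pixels), "xyz" and "attitude" of the camera in the world. Camera axes: x right, y down, z forward; pixel columns grow to the right and rows downward; lengths in m; the calibration is good to about 2 mm. A picture is of the moment at which its call begins: read the wrist's pose just before it. camera_model takes no time and is no camera call; for the wrist camera it gives the pose at the moment of the call.
- manip.sign_off(): hands the job in; it is judged then, once.
Trained networks look in the newest picture that a camera, given by its name, has taken for a name from the list of things; names that differ only in an ending like _2 or _b are one class to them, and where a whole thing is asked for, a point or a joint stands for the part that bears it (a point fixed in the world has none). Each returns a list of dicts, best first, with "score" (0 to 1); they miss things now and then, are a little off and sometimes report something else, mostly with a low value. They report only what shows in the picture. A call takes as long as a camera call.
- manip.spot_in(thing, camera): "location" ([column, row] in pixels, amid what is visible of it).
The state is a dict: "clock": time; "qpos": joint angles; "qvel": joint speeds; "effort": joint torques, N m; "ee_pos": TCP position; "tcp_rot": TCP orientation; "force": force on the tool from outside, world axes, zero at the start; "ft_torque": the same for the moment, N m; "grip_width": finger opening in m; "grasp_force": force on a finger pad.
Only numpy, scipy, OpenCV 4.12 (cv2) and the standard library are available. Lean on these libraries where they do the work, as an engineer would, in place of code of your own. Each camera call takes 0.05 s, during which the arm holds its last target. There are 200 camera calls.

## Working session

There is one attempt and no reset: what is moved stays moved. The work goes in short steps, Python scripts to look and compute and a tool call to move; the robot and the scene stay as the last step left them, time stands still between calls to the robot, and variables do not carry over. Pictures are saved under pics/ and viewed, at most 10 in all, crops included, and the job is handed in when it is done.

Besides the shell and the picture viewer there is one more tool, called after "Emit:" by a JSON object that holds its "op" and its "data", one argument or row to a line. carry_out: Moves the arm, as the interface text tells. Its arguments: {"type":"object","properties":{"commands":{"type":"array","items":{"type":"object","properties":{"gripper":{"type":"number"},"travel":{"type":"array","items":{"type":"number"}},"rot":{"type":"array","items":{"type":"number"}}}}},"newtons":{"type":"number"}},"required":["commands"]}

```bash
mkdir -p pics; ls; python3 - <<'E'
from rig import manip
import cv2,numpy as np
np.set_printoptions(precision=4,suppress=True)
print(manip.observe())
ims=[]
for c in ("scene","side","wrist"):
    im=manip.snapshot(c); cv2.imwrite(f"pics/{c}0.png",im[:,:,::-1])
    print(c,manip.camera_model(c))
    if c!="wrist":
        for t in ["case","case_hinge","lid_edge","stay_tab","flask_small","flask_big","reagent","wash_bottle","beaker","flask_ring","jar","spatula"]:
            print(t,[(np.round(r["location"],1),round(r["score"],2)) for r in manip.spot_in(t,c)[:2]])
E
```

```text
pics
{'clock': 0.0, 'qpos': array([ 1.1659,  0.3596,  1.5115, -0.    ,  1.2725, -0.1151]), 'qvel': array([ 0.0002,  0.0023,  0.0001, -0.0007, -0.0009, -0.0003]), 'effort': array([ -0.0026, -52.7615, -27.8621,  -0.0005,   0.0133,   0.0001]), 'ee_pos': array([0.1712, 0.5743, 0.2304]), 'tcp_rot': array([-0.4536, -3.1082,  0.0029]), 'force': array([ 0.2728,  0.5761, -0.8848]), 'ft_torque': array([ 0.015 , -0.0042, -0.0064]), 'grasp_force': 0.0, 'grip_width': 0.08564347422827992}
scene {'K': array([[494.1153,   0.    , 258.3904],
       [  0.    , 494.1153, 203.5419],
       [  0.    ,   0.    ,   1.    ]]), 'xyz': array([1.5022, 0.5996, 1.2168]), 'attitude': array([-1.2143, -2.2641,  0.9723])}
case [(array([271.2, 224.9]), 0.87)]
case_hinge [(array([266.7, 224.4]), 0.63)]
lid_edge [(array([296.6, 206.5]), 0.56)]
stay_tab [(array([246.3, 233.9]), 0.68), (array([267.4, 221.9]), 0.45)]
flask_small []
flask_big [(array([144.4, 192.2]), 0.66)]
reagent [(array([335.3, 251.8]), 0.85), (array([297.1, 204.4]), 0.32)]
wash_bottle [(array([221.5, 199.7]), 0.82)]
beaker [(array([408. , 276.8]), 0.81
[... 382 characters left out ...]
7. ]), 0.57)]
lid_edge [(array([215.9, 197.8]), 0.6)]
stay_tab [(array([235.5, 167.3]), 0.44)]
flask_small [(array([215.3, 197.9]), 0.73), (array([226.3, 155.6]), 0.71)]
flask_big [(array([367.5, 156.1]), 0.78)]
reagent [(array([187.1, 257. ]), 0.74), (array([365.3, 157.9]), 0.46)]
wash_bottle [(array([301.9, 198.8]), 0.75)]
beaker [(array([111.1, 287.6]), 0.76)]
flask_ring [(array([383.3, 205.8]), 0.85)]
jar [(array([252.2, 245.5]), 0.43)]
spatula [(array([126.8, 323.2]), 0.68)]
wrist {'K': array([[294.6116,   0.    , 256.8072],
       [  0.    , 294.6116, 193.3543],
       [  0.    ,   0.    ,   1.    ]]), 'xyz': array([0.0907, 0.5985, 0.3725]), 'attitude': array([2.2922, 1.7073, 0.2872])}
```

```bash
python3 - <<'E'
import cv2
for c in ("scene","side"):
    im=cv2.imread(f"pics/{c}0.png")
    if c=="scene": x0,y0=120,130
    else: x0,y0=100,120
    cr=im[y0:y0+200,x0:x0+266]
    cv2.imwrite(f"pics/{c}0c.png",cv2.resize(cr,None,fx=3,fy=3,interpolation=cv2.INTER_CUBIC))
E
```

```text
(no output)
```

View pics/scene0c.png

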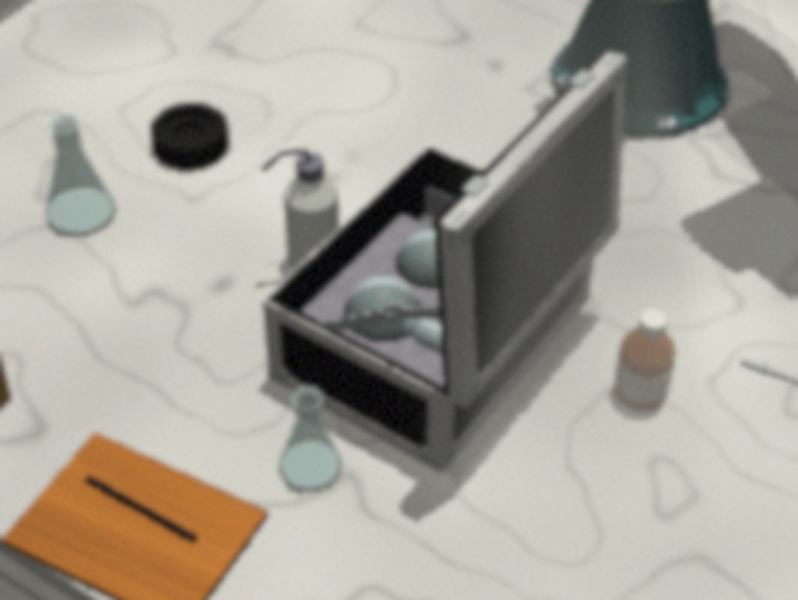

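View pics/side0c.png

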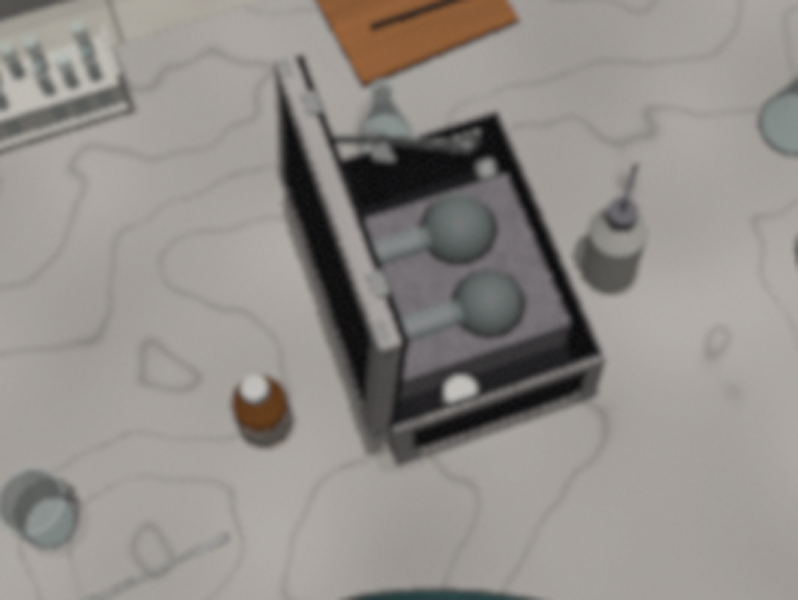

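Scene picture: case open toward the left, lid leaning at right, stay at (245,235), small flask just outside the -y end at (222,280), reagent behind the hinge at (335,252). Side picture: rim corners at (266,159), (300,240), (232,265), stay around (235,167), jar at (252,249). I'll fit the case pose from those corners.

```bash
cat > h.py <<'E'
import numpy as np, cv2
from scipy.spatial.transform import Rotation as R
from scipy.optimize import least_squares
np.set_printoptions(precision=4,suppress=True)
CAM={"scene":dict(K=[[494.1153,0,258.3904],[0,494.1153,203.5419],[0,0,1]],xyz=[1.5022,.5996,1.2168],attitude=[-1.2143,-2.2641,.9723]),
"side":dict(K=[[486.3078,0,253.9205],[0,486.3078,186.9557],[0,0,1]],xyz=[-.0314,.2462,1.4877],attitude=[-1.6058,2.3364,-.564])}
def proj(m,p):
    q=R.from_rotvec(m["attitude"]).inv().apply(np.atleast_2d(p)-np.array(m["xyz"]))@np.array(m["K"]).T
    return q[:,:2]/q[:,2:]
def onplane(m,uv,z):
    d=R.from_rotvec(m["attitude"]).apply(np.linalg.solve(np.array(m["K"]),[*uv,1]))
    o=np.array(m["xyz"]); return o+d*(z-o[2])/d[2]
def w(case,p):  # case frame (m) -> world
    return R.from_euler('z',case[2]).apply(np.atleast_2d(p))+[case[0],case[1],0]
E
cat > fit.py <<'E'
from h import *
C=[("scene",(-110,-150,120),(210,231)),("scene",(-110,150,120),(263.3,180.7)),("scene",(-110,-150,0),(209.3,258.3)),("scene",(110,-150,0),(266.7,285)),("scene",(117,150,341.5),(327.3,150)),
("side",(-110,-150,120),(265.7,159)),("side",(-110,150,120),(300.3,240)),("side",(110,150,120),(231.7,265)),("side",(110,150,0),(233,274.5))]
f=lambda c:np.concatenate([(proj(CAM[k],w(c,np.array(p)/1e3))[0]-uv) for k,p,uv in C])
best=min((least_squares(f,[.5,.4,a],loss="soft_l1") for a in np.arange(-3,3,.7)),key=lambda s:s.cost)
print(best.x,np.degrees(best.x[2])); print(f(best.x).reshape(-1,2))
c=best.x
for n,p in dict(hinge=(110,0,120),edge=(117,0,341.5),tab=(19,-124,157)).items():
    P=w(c,np.array(p)/1e3); print(n,P,[proj(CAM[k],P) for k in CAM])
for n,k,uv,z in [("fsmall","scene",(222,284),.0),("reagent","scene",(335,252),.055),("reagent","side",(187,257),.055),("wash","side",(302,199),.08),("fsmall","side",(227,158),.06),("wash","scene",(221.5,199.7),.08),("fbig","scene",(144,192),.06),("beaker","side",(111,287),.045)]:
    P=onplane(CAM[k],uv,z); print(n,k,P, "case:",R.from_euler('z',-c[2]).apply(P-[c[0],c[1],0]))
E
python3 fit.py
```

```text
[0.5427 0.0206 1.5532] 88.99220726900265
[[-1.0244 -1.9446]
 [-0.0984 -2.9325]
 [ 1.6107 -3.4919]
 [ 0.8348  1.0407]
 [ 1.3873 -1.0851]
 [-0.2895 -2.0163]
 [ 0.6666 -1.2483]
 [-0.3354 -2.0826]
 [-0.5326  0.2326]]
hinge [[0.5446 0.1306 0.12  ]] [array([[295.4425, 229.9184]]), array([[215.34  , 218.2816]])]
edge [[0.5447 0.1376 0.3415]] [array([[302.9712, 175.4512]]), array([[207.9145, 186.263 ]])]
tab [[0.667  0.0374 0.157 ]] [array([[248.1849, 233.231 ]]), array([[230.0525, 169.9265]])]
fsmall scene [0.766  0.0077 0.    ] case: [-0.009  -0.2235  0.    ]
reagent scene [0.5015 0.2536 0.055 ] case: [0.2322 0.0453 0.055 ]
reagent side [0.4812 0.2485 0.055 ] case: [0.2268 0.0655 0.055 ]
wash side [ 0.526  -0.1539  0.08  ] case: [-0.1748  0.0136  0.08  ]
fsmall side [0.7648 0.0162 0.06  ] case: [-0.0005 -0.2221  0.06  ]
wash scene [ 0.5272 -0.1662  0.08  ] case: [-0.1871  0.0122  0.08  ]
fbig scene [ 0.6301 -0.4274  0.06  ] case: [-0.4464 -0.0953  0.06  ]
beaker side [0.4765 0.4894 0.045 ] case: [0.4676 0.0744 0.045 ]
```

```bash
cat >> h.py <<'E'
CASE=[.5427,.0206,1.5532]
def tool(tilt_deg,yaw=CASE[2]-np.pi/2):
    return R.from_euler('z',yaw)*R.from_euler('x',np.radians(tilt_deg))*R.from_matrix([[-1,0,0],[0,1,0],[0,0,-1]])
def go(obs,p,r):
    r0=R.from_rotvec(obs["tcp_rot"])
    print("travel",r0.inv().apply(np.array(p)-obs["ee_pos"]),"rot",(r0.inv()*r).as_rotvec())
E
python3 - <<'E'
from h import *
from rig import manip
o=manip.observe()
go(o,[.25,.50,.43],tool(0)); go(o,[.62,-.01,.43],tool(0))
E
```

```text
travel [-0.0967 -0.0494 -0.1987] rot [-0.0001 -0.     -0.2722]
travel [-0.597  -0.4324 -0.1987] rot [-0.0001 -0.     -0.2722]
```

Emit:
{"op": "carry_out", "data": {
  "commands": [
    {"gripper": 0,"travel": [-0.097,-0.049,-0.199],"rot": [0,0,-0.272]},
    {"gripper": 0,"travel": [-0.097,-0.049,-0.199],"rot": [0,0,-0.272]},
    {"gripper": 0,"travel": [-0.097,-0.049,-0.199],"rot": [0,0,-0.272]},
    {"gripper": 0,"travel": [-0.097,-0.049,-0.199],"rot": [0,0,-0.272]},
    {"gripper": 0,"travel": [-0.097,-0.049,-0.199],"rot": [0,0,-0.272]},
    {"gripper": 0,"travel": [-0.097,-0.049,-0.199],"rot": [0,0,-0.272]},
    {"gripper": 0,"travel": [-0.097,-0.049,-0.199],"rot": [0,0,-0.272]}
  ]
}}

```text
clock: 1.93
ee_pos: [0.253, 0.5007, 0.4359]
tcp_rot: [0.031, 3.136, 0.011]
force: [1.1, 0.9, 0.5]
grip_width: 0.0008
grasp_force: 0.0
```

```bash
python3 - <<'E'
from h import *
from rig import manip
o=manip.observe();print(o["ee_pos"],o["qpos"],o["force"])
go(o,[.62,-.01,.43],tool(0))
E
```

```text
[0.253  0.5007 0.4359] [ 0.9804  0.1799  1.2702 -0.0009  1.6822 -0.5705] [1.1289 0.9113 0.5183]
travel [-0.3771 -0.5033  0.0044] rot [ 0.0073  0.0058 -0.0024]
```

Emit:
{"op": "carry_out", "data": {
  "commands": [
    {"travel": [-0.377,-0.503,0.0]},
    {"travel": [-0.377,-0.503,0.0]},
    {"travel": [-0.377,-0.503,0.0]},
    {"travel": [-0.377,-0.503,0.0]},
    {"travel": [-0.377,-0.503,0.0]},
    {"travel": [-0.377,-0.503,0.0]},
    {"travel": [-0.377,-0.503,0.0]},
    {"travel": [-0.377,-0.503,0.0]},
    {"travel": [-0.377,-0.503,0.0]},
    {"travel": [-0.377,-0.503,0.0]}
  ]
}}

```text
invalid input
```

Emit:
{"op": "carry_out", "data": {
  "commands": [
    {"travel": [-0.146,-0.194,0.0]},
    {"travel": [-0.146,-0.194,0.0]},
    {"travel": [-0.146,-0.194,0.0]},
    {"travel": [-0.146,-0.194,0.0]},
    {"travel": [-0.146,-0.194,0.0]},
    {"travel": [-0.146,-0.194,0.0]},
    {"travel": [-0.146,-0.194,0.0]}
  ]
}}

```text
invalid input
```

```bash
python3 - <<'E'
from h import *
from rig import manip
o=manip.observe();print(o["ee_pos"],o["tcp_rot"],o["qpos"])
m=manip.camera_model("wrist"); im=manip.snapshot("wrist")[:,:,::-1].copy()
for t in ("stay_tab","case","jar"): print(t,[(np.round(r["location"],1),round(r["score"],2)) for r in manip.spot_in(t,"wrist")[:3]])
for p in [(19,-124,157),(-110,-150,120),(110,-150,120),(-110,150,120),(110,150,120),(91,-150,339)]:
    uv=proj(m,w(CASE,np.array(p)/1e3))[0]; print(p,uv)
    cv2.drawMarker(im,tuple(int(round(v)) for v in uv),(0,0,255),0,8)
print(m)
cv2.imwrite("pics/w1.png",cv2.resize(im,None,fx=1.5,fy=1.5))
E
```

```text
[0.253  0.5007 0.4359] [0.0314 3.1355 0.0114] [ 0.9804  0.1799  1.2702 -0.0009  1.6822 -0.5705]
stay_tab []
case [(array([ 44.9, 291.7]), 0.85)]
jar []
(19, -124, 157) [ 18.5068 371.4379]
(-110, -150, 120) [-27.3878 365.0298]
(110, -150, 120) [ 79.8897 364.2104]
(-110, 150, 120) [-84.2701 234.2825]
(110, 150, 120) [ 44.3358 233.558 ]
(91, -150, 339) [-24.4065 506.2527]
{'K': array([[294.6116,   0.    , 256.8072],
       [  0.    , 294.6116, 193.3543],
       [  0.    ,   0.    ,   1.    ]]), 'xyz': array([0.1679, 0.5007, 0.5766]), 'attitude': array([2.0597, 2.0152, 0.3527])}
```

View pics/w1.png

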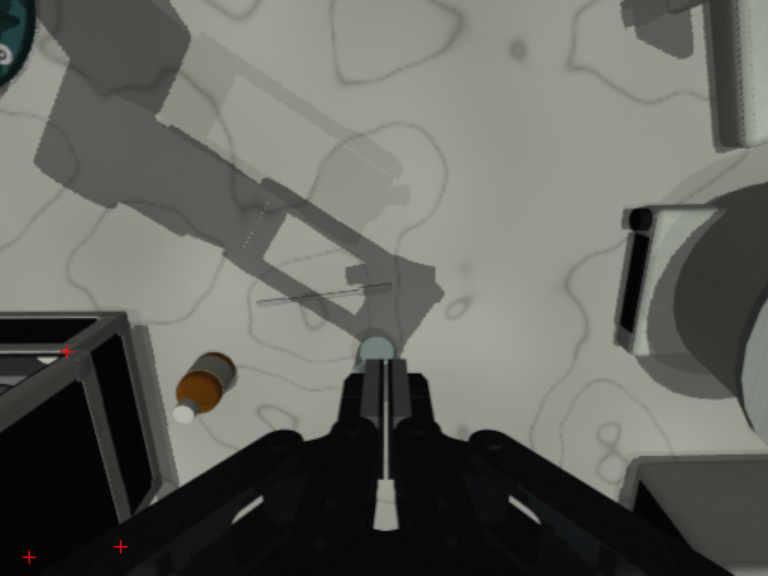

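The gripper hides things below its tip in this view; the case corner and reagent show at left. Moves need all three fields; resending, and going further out so the tab shows.

Emit:
{"op": "carry_out", "data": {
  "commands": [
    {"gripper": 0,"travel": [-0.5,-0.503,0.0],"rot": [0,0,0]},
    {"gripper": 0,"travel": [-0.5,-0.503,0.0],"rot": [0,0,0]},
    {"gripper": 0,"travel": [-0.5,-0.503,0.0],"rot": [0,0,0]},
    {"gripper": 0,"travel": [-0.5,-0.503,0.0],"rot": [0,0,0]},
    {"gripper": 0,"travel": [-0.5,-0.503,0.0],"rot": [0,0,0]},
    {"gripper": 0,"travel": [-0.5,-0.503,0.0],"rot": [0,0,0]},
    {"gripper": 0,"travel": [-0.5,-0.503,0.0],"rot": [0,0,0]},
    {"gripper": 0,"travel": [-0.5,-0.503,0.0],"rot": [0,0,0]},
    {"gripper": 0,"travel": [-0.5,-0.503,0.0],"rot": [0,0,0]},
    {"gripper": 0,"travel": [-0.5,-0.503,0.0],"rot": [0,0,0]}
  ]
}}

```text
clock: 2.97
ee_pos: [0.5391, 0.1985, 0.4282]
tcp_rot: [-0.026, -3.138, 0.001]
force: [0.0, 0.5, -0.1]
grip_width: -0.0001
grasp_force: 0.0
```

```bash
python3 - <<'E'
from h import *
from rig import manip
o=manip.observe();print(o["ee_pos"],o["qpos"],o["force"])
go(o,[.75,-.02,.43],tool(0))
E
```

```text
[0.5391 0.1985 0.4282] [ 0.2324  0.2114  1.2476  0.0003  1.6862 -1.3216] [ 0.0089  0.5488 -0.1317]
travel [-0.2145 -0.2149 -0.0024] rot [-0.0006 -0.0035  0.0008]
```

Emit:
{"op": "carry_out", "data": {
  "commands": [
    {"gripper": 0,"travel": [-0.214,-0.215,0.0],"rot": [0,0,0]},
    {"gripper": 0,"travel": [-0.214,-0.215,0.0],"rot": [0,0,0]},
    {"gripper": 0,"travel": [-0.214,-0.215,0.0],"rot": [0,0,0]},
    {"gripper": 0,"travel": [-0.214,-0.215,0.0],"rot": [0,0,0]},
    {"gripper": 0,"travel": [-0.214,-0.215,0.0],"rot": [0,0,0]},
    {"gripper": 0,"travel": [-0.214,-0.215,0.0],"rot": [0,0,0]},
    {"gripper": 0,"travel": [-0.214,-0.215,0.0],"rot": [0,0,0]},
    {"gripper": 0,"travel": [-0.214,-0.215,0.0],"rot": [0,0,0]},
    {"gripper": 0,"travel": [-0.214,-0.215,0.0],"rot": [0,0,0]}
  ]
}}

```text
clock: 3.72
ee_pos: [0.7506, -0.0218, 0.4253]
tcp_rot: [-0.032, -3.136, 0.0]
force: [0.3, -0.3, 0.7]
grip_width: -0.0004
grasp_force: 0.0
```

```bash
python3 - <<'E'
from h import *
from rig import manip
o=manip.observe();print(o["ee_pos"],o["tcp_rot"],o["qpos"])
m=manip.camera_model("wrist"); im=manip.snapshot("wrist")[:,:,::-1].copy()
for t in ("stay_tab","case","jar"): print(t,[(np.round(r["location"],1),round(r["score"],2)) for r in manip.spot_in(t,"wrist")[:3]])
for p in [(19,-124,157),(-110,-150,120),(110,-150,120),(-110,150,120),(110,150,120),(91,-150,339)]:
    uv=proj(m,w(CASE,np.array(p)/1e3))[0]; print(p,uv)
    cv2.drawMarker(im,tuple(int(round(v)) for v in uv),(0,0,255),0,6)
cv2.imwrite("pics/w2.png",cv2.resize(im,None,fx=1.5,fy=1.5))
E
```

```text
[ 0.7506 -0.0218  0.4253] [-0.0324 -3.1358  0.0003] [-0.1205  0.5168  0.8004 -0.0009  1.83   -1.6709]
stay_tab [(array([310.7,  97.4]), 0.77)]
case [(array([347.9,  61.4]), 0.91)]
jar []
(19, -124, 157) [301.5405  91.6531]
(-110, -150, 120) [208.9782 110.9008]
(110, -150, 120) [359.4317 110.304 ]
(-110, 150, 120) [ 194.0729 -163.2184]
(110, 150, 120) [ 388.2081 -164.5069]
(91, -150, 339) [429.0705 126.6774]
```

View pics/w2.png

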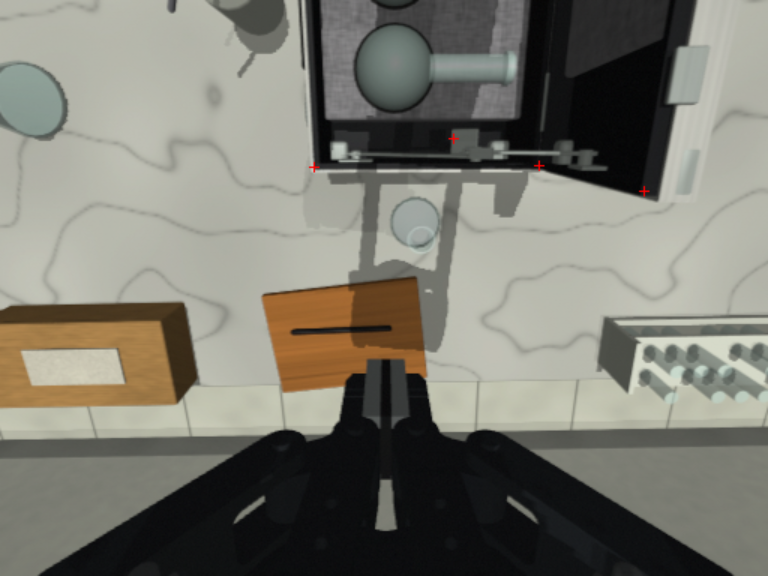

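Wrist view: the tab shows at about (310,93), the front -y rim corner at (211,113), small flask at (276,150), all close to the projected marks (tab about 9 px to the right). Refit with these.

```bash
cat > fit2.py <<'E'
from h import *
from rig import manip
m=manip.camera_model("wrist"); CAM["wrist"]=m
P=onplane(m,(310,94),.157); print("tab ray",P, "case now:",R.from_euler('z',-CASE[2]).apply(P-[CASE[0],CASE[1],0]))
print("front corner",onplane(m,(210.7,113),.12), w(CASE,(-.11,-.15,.12)))
src=open("fit.py").read().split("f=lambda")[0].replace("from h import *","")
exec(src)
C+= [("wrist",(-110,-150,120),(210.7,113))]*2+[("wrist",(19,-124,157),(310,94))]*2
f=lambda c:np.concatenate([(proj(CAM[k],w(c,np.array(p)/1e3))[0]-uv) for k,p,uv in C])
s=least_squares(f,CASE,loss="soft_l1");c=s.x; print(c); print(f(c).reshape(-1,2))
for n,p in dict(hinge=(110,0,120),edge=(117,0,341.5),tab=(19,-124,157)).items(): print(n,w(c,np.array(p)/1e3))
E
python3 fit2.py
```

```text
tab ray [0.6685 0.0536 0.157 ] case now: [ 0.0352 -0.1252  0.157 ]
front corner [ 0.6931 -0.086   0.12  ] [[ 0.6907 -0.092   0.12  ]]
[0.5438 0.0247 1.5697]
[[ 0.1005 -0.517 ]
 [-0.1592 -2.3211]
 [ 2.6832 -2.0672]
 [ 2.7776  1.8487]
 [ 2.0169 -1.0457]
 [-2.4936 -2.1235]
 [-0.2058 -1.9112]
 [-0.7712 -1.6531]
 [-0.9374  0.6366]
 [ 0.3673  0.3873]
 [ 0.3673  0.3873]
 [-7.4934 -0.448 ]
 [-7.4934 -0.448 ]]
hinge [[0.5439 0.1347 0.12  ]]
edge [[0.5439 0.1417 0.3415]]
tab [[0.6678 0.0436 0.157 ]]
```

```bash
python3 - <<'E'
from h import *
from rig import manip
im=manip.snapshot("wrist")[70:125,200:300+110,::-1]
cv2.imwrite("pics/w2c.png",cv2.resize(im,None,fx=3.8,fy=3.8,interpolation=cv2.INTER_CUBIC))
m=manip.camera_model("wrist"); c=[.5438,.0247,1.5697]
for p in [(19,-124,157),(38,-136,175.6),(-70,-136,85),(111,-136,221),(9,-112,149),(29,-112,165.4),(9,-136,149),(29,-136,165.4)]: print(p,(proj(m,w(c,np.array(p)/1e3))[0]-[200,70])*3.8)
E
```

```text
(19, -124, 157) [389.2694  88.9233]
(38, -136, 175.6) [452.2195 125.8363]
(-70, -136, 85) [148.6257 121.7344]
(111, -136, 221) [726.2266 127.6573]
(9, -112, 149) [358.8948  53.4285]
(29, -112, 165.4) [423.5381  51.3429]
(9, -136, 149) [357.1529 124.3278]
(29, -136, 165.4) [420.4178 125.1349]
```

View pics/w2c.png

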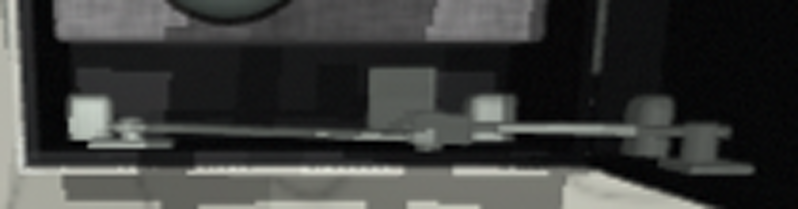

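Tab plate in crop spans (368–437, 68–130), i.e. the tab is within 5 mm of the fit: about (0.670, 0.048, 0.157).

```bash
sed -i 's/^CASE=.*/CASE=[.5455,.0285,1.5697]/' h.py; python3 - <<'E'
from h import *
from rig import manip
o=manip.observe()
go(o,[.666,.000,.23],tool(30)); go(o,[.666,.022,.188],tool(30))
E
```

```text
travel [0.0822 0.016  0.2003] rot [-0.5232  0.0031 -0.0147]
travel [0.0826 0.038  0.2423] rot [-0.5232  0.0031 -0.0147]
```

Emit:
{"op": "carry_out", "data": {
  "commands": [
    {"gripper": 0,"travel": [0.083,0.016,0.2],"rot": [-0.523,0.003,-0.015]},
    {"gripper": 0,"travel": [0.083,0.016,0.2],"rot": [-0.523,0.003,-0.015]},
    {"gripper": 0,"travel": [0.083,0.016,0.2],"rot": [-0.523,0.003,-0.015]},
    {"gripper": 0,"travel": [0.083,0.016,0.2],"rot": [-0.523,0.003,-0.015]},
    {"gripper": 0,"travel": [0.083,0.016,0.2],"rot": [-0.523,0.003,-0.015]},
    {"gripper": 0,"travel": [0.083,0.016,0.2],"rot": [-0.523,0.003,-0.015]},
    {"gripper": 0,"travel": [0.083,0.027,0.221],"rot": [-0.523,0.003,-0.015]},
    {"gripper": 0,"travel": [0.083,0.038,0.242],"rot": [-0.523,0.003,-0.015]},
    {"gripper": 0,"travel": [0.083,0.038,0.242],"rot": [-0.523,0.003,-0.015]}
  ]
}}

```text
clock: 4.72
ee_pos: [0.6653, 0.0236, 0.1871]
tcp_rot: [-0.0, -3.032, -0.812]
force: [-0.6, -0.5, -0.1]
grip_width: -0.0002
grasp_force: 0.0
```

```bash
python3 - <<'E'
from h import *
from rig import manip
o=manip.observe();print(o["ee_pos"],o["tcp_rot"],o["qpos"],o["force"])
for f in (0,.08,.16,.24,.32):
    th=np.radians(39)-f
    go(o,[.666,-.041+.1165*np.cos(th),.085+.1165*np.sin(th)],tool(30))
im=np.hstack([manip.snapshot("wrist")[:,:,::-1][60:360,130:430],manip.snapshot("scene")[:,:,::-1][140:300,170:330].repeat(2,0).repeat(2,1)[:300]])
cv2.imwrite("pics/p1.png",im)
E
```

```text
[0.6653 0.0236 0.1871] [-0.0003 -3.0323 -0.8123] [-0.3402  0.5647  1.4079  0.499   1.3865 -2.0586] [-0.5657 -0.5362 -0.1076]
travel [-0.0008  0.008   0.0379] rot [-0.0001 -0.0028  0.0001]
travel [-0.0008  0.0091  0.0471] rot [-0.0001 -0.0028  0.0001]
travel [-0.0008  0.0095  0.0565] rot [-0.0001 -0.0028  0.0001]
travel [-0.0009  0.0091  0.0658] rot [-0.0001 -0.0028  0.0001]
travel [-0.0009  0.0079  0.075 ] rot [-0.0001 -0.0028  0.0001]
```

View pics/p1.png

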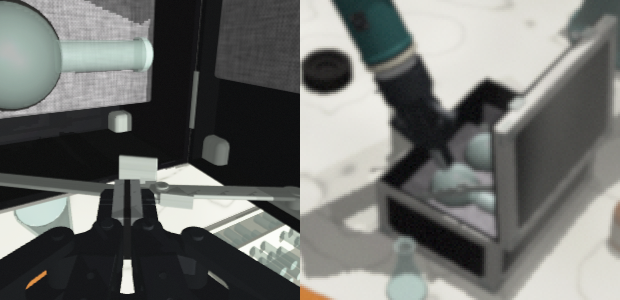

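Fingertips sit just in front of the tab (138,167 in the left half), gripper clear of the lid. Press in steps.

Emit:
{"op": "carry_out", "data": {
  "commands": [
    {"gripper": 0,"travel": [0.003,0.008,0.01],"rot": [0,0,0]},
    {"gripper": 0,"travel": [0.003,0.008,0.02],"rot": [0,0,0]},
    {"gripper": 0,"travel": [0.003,0.008,0.03],"rot": [0,0,0]},
    {"gripper": 0,"travel": [0.003,0.008,0.038],"rot": [0,0,0]},
    {"gripper": 0,"travel": [0.003,0.009,0.043],"rot": [0,0,0]},
    {"gripper": 0,"travel": [0.003,0.009,0.048],"rot": [0,0,0]}
  ]
}}

```text
clock: 5.32
ee_pos: [0.6637, 0.0525, 0.1506]
tcp_rot: [0.004, 3.034, 0.812]
force: [-0.1, -0.5, 0.5]
grip_width: 0.0
grasp_force: 0.2
```

Emit:
{"op": "carry_out", "data": {
  "commands": [
    {"gripper": 0,"travel": [0,0,0.005],"rot": [0,0,0]},
    {"gripper": 0,"travel": [0,0,0.01],"rot": [0,0,0]},
    {"gripper": 0,"travel": [0,0,0.015],"rot": [0,0,0]}
  ]
}}

```text
clock: 5.57
ee_pos: [0.6639, 0.0593, 0.1383]
tcp_rot: [0.004, 3.033, 0.811]
force: [-2.4, -5.2, 6.8]
grip_width: -0.0
grasp_force: 4.1
```

```bash
python3 - <<'E'
from h import *
from rig import manip
o=manip.observe();print(o["ee_pos"],o["force"])
im=np.hstack([manip.snapshot("wrist")[:,:,::-1][60:360,130:430],manip.snapshot("side")[:,:,::-1][130:280,190:340].repeat(2,0).repeat(2,1)[:300]])
cv2.imwrite("pics/p2.png",im)
E
```

```text
[0.6639 0.0593 0.1383] [-2.3643 -5.2198  6.8463]
```

View pics/p2.png

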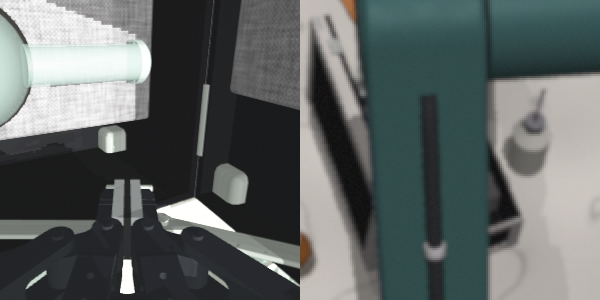

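Tips are on the tab (126,187) with about 9 N along its normal. Continue.

Emit:
{"op": "carry_out", "data": {
  "commands": [
    {"gripper": 0,"travel": [0,0,0.005],"rot": [0,0,0]},
    {"gripper": 0,"travel": [0,0,0.01],"rot": [0,0,0]},
    {"gripper": 0,"travel": [0,0,0.014],"rot": [0,0,0]},
    {"gripper": 0,"travel": [0,0,0.014],"rot": [0,0,0]}
  ]
}}

```text
clock: 6.0
ee_pos: [0.6642, 0.0645, 0.1262]
tcp_rot: [0.004, 3.033, 0.807]
force: [-3.0, -7.8, 5.8]
grip_width: 0.0001
grasp_force: 4.0
```

Emit:
{"op": "carry_out", "data": {
  "commands": [
    {"gripper": 0,"travel": [0,-0.001,0.004],"rot": [0,0,0]},
    {"gripper": 0,"travel": [0,-0.002,0.008],"rot": [0,0,0]},
    {"gripper": 0,"travel": [0,-0.002,0.011],"rot": [0,0,0]},
    {"gripper": 0,"travel": [0,-0.002,0.011],"rot": [0,0,0]}
  ]
}}

```text
clock: 6.33
ee_pos: [0.6644, 0.0675, 0.1166]
tcp_rot: [0.003, 3.033, 0.805]
force: [-5.2, -12.8, 11.6]
grip_width: 0.0001
grasp_force: 7.3
```

Emit:
{"op": "carry_out", "data": {
  "commands": [
    {"gripper": 0,"travel": [0.0,0,-0.02],"rot": [0,0,0]},
    {"gripper": 0,"travel": [0.0,0,-0.05],"rot": [0,0,0]},
    {"gripper": 0,"travel": [0.0,0,-0.09],"rot": [0,0,0]},
    {"gripper": 0,"travel": [0,0,-0.1],"rot": [0,0,0]},
    {"gripper": 0,"travel": [0,0,-0.1],"rot": [0,0,0]}
  ]
}}

```text
clock: 6.75
ee_pos: [0.6661, 0.0182, 0.2053]
tcp_rot: [0.004, 3.027, 0.806]
force: [-0.5, -0.2, -0.1]
grip_width: 0.0002
grasp_force: 0.0
```

```bash
python3 - <<'E'
from h import *
from rig import manip
o=manip.observe();print(o["ee_pos"],o["force"])
im=np.hstack([manip.snapshot("wrist")[:,:,::-1][30:360,100:430],manip.snapshot("scene")[:,:,::-1][140:305,180:340].repeat(2,0).repeat(2,1)])
cv2.imwrite("pics/p3.png",im)
go(o,[.62,-.02,.43],tool(0)); go(o,[.58,.19,.43],tool(0))
E
```

```text
[0.6661 0.0182 0.2053] [-0.497  -0.1729 -0.1226]
travel [ 0.0443  0.0787 -0.2143] rot [ 0.5206  0.0084 -0.0016]
travel [ 0.0852  0.2608 -0.1102] rot [ 0.5206  0.0084 -0.0016]
```

View pics/p3.png

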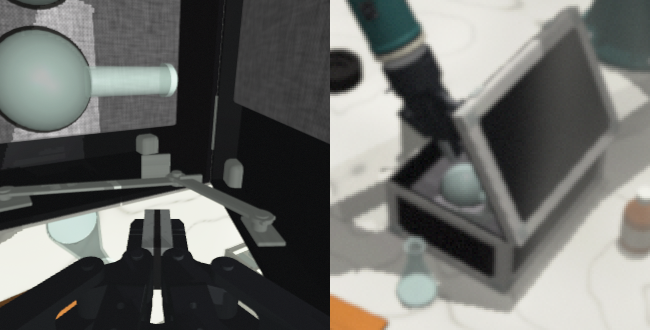

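The stay is broken: the knee at (180,178) has sunk below the links' line, and the lid has already come forward a bit with it. Withdraw to the front, then over the top.

```bash
python3 - <<'E'
from h import *
from rig import manip
o=manip.observe()
go(o,[.64,-.11,.36],tool(30)); go(o,[.60,-.11,.45],tool(30)); go(o,[.60,-.11,.45],tool(0))
E
```

```text
travel [ 0.0229 -0.034  -0.2024] rot [-0.0007  0.0016 -0.0014]
travel [ 0.0628  0.0109 -0.2805] rot [-0.0007  0.0016 -0.0014]
travel [ 0.0628  0.0109 -0.2805] rot [ 0.5229  0.0012 -0.0018]
```

Emit:
{"op": "carry_out", "data": {
  "commands": [
    {"gripper": 0,"travel": [0.023,-0.034,-0.202],"rot": [0,0,0]},
    {"gripper": 0,"travel": [0.023,-0.034,-0.202],"rot": [0,0,0]},
    {"gripper": 0,"travel": [0.023,-0.034,-0.202],"rot": [0,0,0]},
    {"gripper": 0,"travel": [0.023,-0.034,-0.202],"rot": [0,0,0]},
    {"gripper": 0,"travel": [0.023,-0.034,-0.202],"rot": [0,0,0]},
    {"gripper": 0,"travel": [0.063,0.011,-0.28],"rot": [0.1,0,0]},
    {"gripper": 0,"travel": [0.063,0.011,-0.28],"rot": [0.523,0,0]},
    {"gripper": 0,"travel": [0.063,0.011,-0.28],"rot": [0.523,0,0]},
    {"gripper": 0,"travel": [0.063,0.011,-0.28],"rot": [0.523,0,0]},
    {"gripper": 0,"travel": [0.063,0.011,-0.28],"rot": [0.523,0,0]}
  ]
}}

```text
clock: 7.68
ee_pos: [0.6003, -0.1074, 0.4519]
tcp_rot: [-0.002, 3.137, -0.009]
force: [0.9, 1.0, -0.9]
grip_width: -0.0003
grasp_force: 0.0
```

```bash
python3 - <<'E'
from h import *
from rig import manip
o=manip.observe();print(o["ee_pos"],o["tcp_rot"],o["force"])
im=manip.snapshot("scene")[:,:,::-1][140:305,180:360].repeat(4,0).repeat(4,1)[:600]
for a,col in ((75,(0,0,255)),(65,(0,255,0)),(55,(255,0,0))):
    s,c=np.sin(np.radians(a)),np.cos(np.radians(a))
    P=[(110-220*c+26*s,y,120+220*s+26*c) for y in(-150,150)]
    q=((proj(CAM["scene"],w(CASE,np.array(P)/1e3))-[180,140])*4).round().astype(int); print(a,q.tolist())
    cv2.line(im,tuple(map(int,q[0])),tuple(map(int,q[1])),col,1)
cv2.imwrite("pics/p4.png",im)
go(o,[.545,.20,.45],tool(0))
E
```

```text
[ 0.6003 -0.1074  0.4519] [-0.0017  3.1369 -0.0092] [ 0.8505  0.9766 -0.8515]
75 [[336, 250], [554, 23]]
65 [[288, 238], [509, 16]]
55 [[245, 234], [467, 17]]
travel [ 0.055   0.3074 -0.0002] rot [-0.0059  0.0047  0.0022]
```

View pics/p4.png

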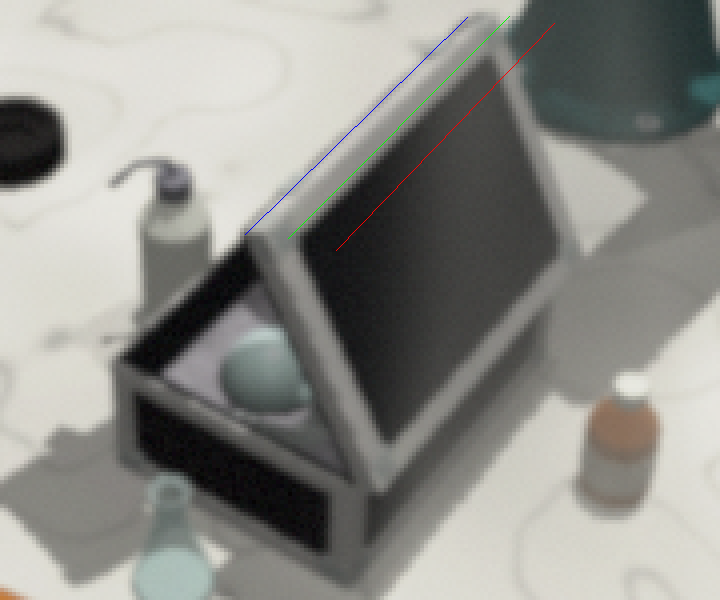

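The outer free edge runs about (282,240)–(490,15), so the lid stands at about 62°. Go over it and down behind it.

Emit:
{"op": "carry_out", "data": {
  "commands": [
    {"gripper": 0,"travel": [0.055,0.258,0.0],"rot": [-0.006,0.005,0.002]},
    {"gripper": 0,"travel": [0.055,0.258,0.0],"rot": [-0.006,0.005,0.002]},
    {"gripper": 0,"travel": [0.055,0.258,0.0],"rot": [-0.006,0.005,0.002]},
    {"gripper": 0,"travel": [0.055,0.258,0.0],"rot": [-0.006,0.005,0.002]},
    {"gripper": 0,"travel": [0.055,0.258,0.0],"rot": [-0.006,0.005,0.002]},
    {"gripper": 0,"travel": [0.055,0.258,0.0],"rot": [-0.006,0.005,0.002]},
    {"gripper": 0,"travel": [0.055,0.258,0.0],"rot": [-0.006,0.005,0.002]},
    {"gripper": 0,"travel": [0.055,0.245,0.08],"rot": [-0.006,0.005,0.002]},
    {"gripper": 0,"travel": [0.055,0.234,0.132],"rot": [-0.006,0.005,0.002]},
    {"gripper": 0,"travel": [0.055,0.234,0.132],"rot": [-0.006,0.005,0.002]}
  ]
}}

```text
clock: 8.57
ee_pos: [0.545, 0.1267, 0.3241]
tcp_rot: [-0.004, -3.136, -0.011]
force: [1.2, 0.1, 0.1]
grip_width: 0.0
grasp_force: 0.0
```

```bash
cat > traj.py <<'E'
from h import *
from rig import manip
import sys
o=manip.observe();print(o["clock"],o["ee_pos"],o["force"])
a0,a1,n=map(float,sys.argv[1:])
for a in np.linspace(a0,a1,int(n)):
    s,c=np.sin(np.radians(a)),np.cos(np.radians(a))
    p=np.array([.5455,.0285+(110-200*c+26*s+14.5)/1e3,(120+200*s+26*c)/1e3]); print(round(a,1),end=" ")
    go(o,p,tool(0))
E
python3 traj.py 75 48 10
```

```text
8.5667 [0.545  0.1267 0.3241] [1.164  0.0748 0.0503]
75.0 travel [-0.0005 -0.0004  0.0042] rot [ 0.0068 -0.006  -0.0014]
72.0 travel [-0.0005 -0.0109  0.0058] rot [ 0.0068 -0.006  -0.0014]
69.0 travel [-0.0006 -0.0212  0.0079] rot [ 0.0068 -0.006  -0.0014]
66.0 travel [-0.0006 -0.0314  0.0106] rot [ 0.0068 -0.006  -0.0014]
63.0 travel [-0.0006 -0.0415  0.0138] rot [ 0.0068 -0.006  -0.0014]
60.0 travel [-0.0007 -0.0514  0.0175] rot [ 0.0068 -0.006  -0.0014]
57.0 travel [-0.0007 -0.061   0.0218] rot [ 0.0068 -0.006  -0.0014]
54.0 travel [-0.0008 -0.0705  0.0265] rot [ 0.0068 -0.006  -0.0014]
51.0 travel [-0.0008 -0.0796  0.0318] rot [ 0.0068 -0.006  -0.0014]
48.0 travel [-0.0009 -0.0885  0.0375] rot [ 0.0068 -0.006  -0.0014]
```

Emit:
{"op": "carry_out", "data": {
  "commands": [
    {"gripper": 0,"travel": [0,-0.011,0.006],"rot": [0,0,0]},
    {"gripper": 0,"travel": [0,-0.021,0.008],"rot": [0,0,0]},
    {"gripper": 0,"travel": [0,-0.026,0.009],"rot": [0,0,0]},
    {"gripper": 0,"travel": [0,-0.031,0.011],"rot": [0,0,0]},
    {"gripper": 0,"travel": [0,-0.036,0.012],"rot": [0,0,0]},
    {"gripper": 0,"travel": [0,-0.041,0.014],"rot": [0,0,0]},
    {"gripper": 0,"travel": [0,-0.046,0.016],"rot": [0,0,0]},
    {"gripper": 0,"travel": [0,-0.051,0.018],"rot": [0,0,0]},
    {"gripper": 0,"travel": [0,-0.056,0.02],"rot": [0,0,0]},
    {"gripper": 0,"travel": [0,-0.061,0.022],"rot": [0,0,0]}
  ]
}}

```text
clock: 9.4
ee_pos: [0.5457, 0.0654, 0.3055]
tcp_rot: [-0.007, -3.139, -0.011]
force: [-0.6, 1.4, 5.5]
grip_width: 0.0003
grasp_force: 2.3
```

```bash
python3 traj.py 57 42 10
```

```text
9.4 [0.5457 0.0654 0.3055] [-0.5885  1.4043  5.5453]
57.0 travel [0.0002 0.0005 0.0036] rot [ 0.007  -0.0028 -0.0034]
55.3 travel [ 0.0002 -0.0048  0.0062] rot [ 0.007  -0.0028 -0.0034]
53.7 travel [ 0.0002 -0.01    0.0089] rot [ 0.007  -0.0028 -0.0034]
52.0 travel [ 0.0001 -0.0151  0.0118] rot [ 0.007  -0.0028 -0.0034]
50.3 travel [ 0.0001 -0.0201  0.0148] rot [ 0.007  -0.0028 -0.0034]
48.7 travel [ 0.0001 -0.0251  0.018 ] rot [ 0.007  -0.0028 -0.0034]
47.0 travel [ 0.     -0.0299  0.0213] rot [ 0.007  -0.0028 -0.0034]
45.3 travel [ 0.     -0.0346  0.0247] rot [ 0.007  -0.0028 -0.0034]
43.7 travel [-0.     -0.0393  0.0283] rot [ 0.007  -0.0028 -0.0034]
42.0 travel [-0.0001 -0.0438  0.032 ] rot [ 0.007  -0.0028 -0.0034]
```

Emit:
{"op": "carry_out", "data": {
  "commands": [
    {"gripper": 0,"travel": [0,-0.005,0.003],"rot": [0,0,0]},
    {"gripper": 0,"travel": [0,-0.01,0.006],"rot": [0,0,0]},
    {"gripper": 0,"travel": [0,-0.015,0.009],"rot": [0,0,0]},
    {"gripper": 0,"travel": [0,-0.02,0.012],"rot": [0,0,0]},
    {"gripper": 0,"travel": [0,-0.025,0.015],"rot": [0,0,0]},
    {"gripper": 0,"travel": [0,-0.03,0.018],"rot": [0,0,0]},
    {"gripper": 0,"travel": [0,-0.035,0.022],"rot": [0,0,0]},
    {"gripper": 0,"travel": [0,-0.04,0.025],"rot": [0,0,0]},
    {"gripper": 0,"travel": [0,-0.044,0.029],"rot": [0,0,0]}
  ]
}}

```text
clock: 10.15
ee_pos: [0.5456, 0.0208, 0.2758]
tcp_rot: [-0.007, -3.139, -0.009]
force: [-0.2, 0.6, 5.1]
grip_width: -0.0005
grasp_force: 1.9
```

```bash
python3 traj.py 42 26 10
```

```text
10.15 [0.5456 0.0208 0.2758] [-0.2051  0.5649  5.0907]
42.0 travel [0.0001 0.0009 0.0027] rot [ 0.0058 -0.0028 -0.0036]
40.2 travel [ 0.     -0.0038  0.0068] rot [ 0.0058 -0.0028 -0.0036]
38.4 travel [ 0.     -0.0084  0.011 ] rot [ 0.0058 -0.0028 -0.0036]
36.7 travel [-0.     -0.0128  0.0154] rot [ 0.0058 -0.0028 -0.0036]
34.9 travel [-0.0001 -0.0171  0.02  ] rot [ 0.0058 -0.0028 -0.0036]
33.1 travel [-0.0001 -0.0213  0.0246] rot [ 0.0058 -0.0028 -0.0036]
31.3 travel [-0.0001 -0.0253  0.0294] rot [ 0.0058 -0.0028 -0.0036]
29.6 travel [-0.0002 -0.0292  0.0344] rot [ 0.0058 -0.0028 -0.0036]
27.8 travel [-0.0002 -0.0329  0.0394] rot [ 0.0058 -0.0028 -0.0036]
26.0 travel [-0.0002 -0.0365  0.0445] rot [ 0.0058 -0.0028 -0.0036]
```

Emit:
{"op": "carry_out", "data": {
  "commands": [
    {"gripper": 0,"travel": [0,-0.004,0.005],"rot": [0,0,0]},
    {"gripper": 0,"travel": [0,-0.009,0.009],"rot": [0,0,0]},
    {"gripper": 0,"travel": [0,-0.013,0.013],"rot": [0,0,0]},
    {"gripper": 0,"travel": [0,-0.017,0.018],"rot": [0,0,0]},
    {"gripper": 0,"travel": [0,-0.021,0.023],"rot": [0,0,0]},
    {"gripper": 0,"travel": [0,-0.025,0.028],"rot": [0,0,0]},
    {"gripper": 0,"travel": [0,-0.029,0.033],"rot": [0,0,0]},
    {"gripper": 0,"travel": [0,-0.033,0.038],"rot": [0,0,0]},
    {"gripper": 0,"travel": [0,-0.037,0.043],"rot": [0,0,0]}
  ]
}}

```text
clock: 10.9
ee_pos: [0.5446, -0.0158, 0.2316]
tcp_rot: [-0.007, -3.137, -0.009]
force: [0.0, -0.8, 2.8]
grip_width: -0.0004
grasp_force: 1.4
```

```bash
python3 traj.py 26 8 12
```

```text
10.9 [ 0.5446 -0.0158  0.2316] [ 0.0252 -0.799   2.7689]
26.0 travel [-0.0009  0.0005  0.0006] rot [ 0.0058 -0.0046 -0.0036]
24.4 travel [-0.001  -0.0027  0.0054] rot [ 0.0058 -0.0046 -0.0036]
22.7 travel [-0.001  -0.0057  0.0103] rot [ 0.0058 -0.0046 -0.0036]
21.1 travel [-0.001  -0.0085  0.0154] rot [ 0.0058 -0.0046 -0.0036]
19.5 travel [-0.0011 -0.0112  0.0204] rot [ 0.0058 -0.0046 -0.0036]
17.8 travel [-0.0011 -0.0138  0.0256] rot [ 0.0058 -0.0046 -0.0036]
16.2 travel [-0.0012 -0.0162  0.0308] rot [ 0.0058 -0.0046 -0.0036]
14.5 travel [-0.0012 -0.0184  0.0361] rot [ 0.0058 -0.0046 -0.0036]
12.9 travel [-0.0012 -0.0206  0.0415] rot [ 0.0058 -0.0046 -0.0036]
11.3 travel [-0.0013 -0.0225  0.0469] rot [ 0.0058 -0.0046 -0.0036]
9.6 travel [-0.0013 -0.0243  0.0524] rot [ 0.0058 -0.0046 -0.0036]
8.0 travel [-0.0013 -0.0259  0.0579] rot [ 0.0058 -0.0046 -0.0036]
```

Emit:
{"op": "carry_out", "data": {
  "commands": [
    {"gripper": 0,"travel": [0,-0.003,0.005],"rot": [0,0,0]},
    {"gripper": 0,"travel": [0,-0.006,0.01],"rot": [0,0,0]},
    {"gripper": 0,"travel": [0,-0.009,0.015],"rot": [0,0,0]},
    {"gripper": 0,"travel": [0,-0.011,0.02],"rot": [0,0,0]},
    {"gripper": 0,"travel": [0,-0.014,0.025],"rot": [0,0,0]},
    {"gripper": 0,"travel": [0,-0.016,0.03],"rot": [0,0,0]},
    {"gripper": 0,"travel": [0,-0.018,0.035],"rot": [0,0,0]},
    {"gripper": 0,"travel": [0,-0.02,0.04],"rot": [0,0,0]},
    {"gripper": 0,"travel": [0,-0.022,0.045],"rot": [0,0,0]},
    {"gripper": 0,"travel": [0,-0.024,0.05],"rot": [0,0,0]}
  ]
}}

```text
clock: 11.73
ee_pos: [0.5444, -0.0392, 0.1816]
tcp_rot: [-0.007, -3.137, -0.009]
force: [-1.1, -0.1, 3.0]
grip_width: -0.0004
grasp_force: 1.0
```

```bash
python3 traj.py 9 0 4
```

```text
11.7333 [ 0.5444 -0.0392  0.1816] [-1.0768 -0.0614  3.032 ]
9.0 travel [-0.0011 -0.0013  0.0046] rot [ 0.006  -0.0042 -0.0035]
6.0 travel [-0.0012 -0.0041  0.0148] rot [ 0.006  -0.0042 -0.0035]
3.0 travel [-0.0012 -0.0063  0.0251] rot [ 0.006  -0.0042 -0.0035]
0.0 travel [-0.0013 -0.008   0.0356] rot [ 0.006  -0.0042 -0.0035]
```

Last 36 mm: slower.

Emit:
{"op": "carry_out", "data": {
  "commands": [
    {"gripper": 0,"travel": [0,-0.001,0.003],"rot": [0,0,0]},
    {"gripper": 0,"travel": [0,-0.002,0.006],"rot": [0,0,0]},
    {"gripper": 0,"travel": [0,-0.003,0.009],"rot": [0,0,0]},
    {"gripper": 0,"travel": [0,-0.004,0.012],"rot": [0,0,0]},
    {"gripper": 0,"travel": [0,-0.004,0.015],"rot": [0,0,0]},
    {"gripper": 0,"travel": [0,-0.005,0.018],"rot": [0,0,0]},
    {"gripper": 0,"travel": [0,-0.006,0.021],"rot": [0,0,0]},
    {"gripper": 0,"travel": [0,-0.006,0.024],"rot": [0,0,0]},
    {"gripper": 0,"travel": [0,-0.007,0.027],"rot": [0,0,0]},
    {"gripper": 0,"travel": [0,-0.007,0.029],"rot": [0,0,0]}
  ]
}}

```text
clock: 12.57
ee_pos: [0.5443, -0.046, 0.1527]
tcp_rot: [-0.007, -3.137, -0.009]
force: [0.7, -0.7, 1.5]
grip_width: 0.0001
grasp_force: 0.7
```

Emit:
{"op": "carry_out", "data": {
  "commands": [
    {"gripper": 0,"travel": [0,0,0.002],"rot": [0,0,0]},
    {"gripper": 0,"travel": [0,0,0.004],"rot": [0,0,0]},
    {"gripper": 0,"travel": [0,0,0.005],"rot": [0,0,0]},
    {"gripper": 0,"travel": [0,0,0.006],"rot": [0,0,0]},
    {"gripper": 0,"travel": [0,0,0.006],"rot": [0,0,0]}
  ]
}}

```text
clock: 12.98
ee_pos: [0.5442, -0.0457, 0.1469]
tcp_rot: [-0.007, -3.137, -0.01]
force: [-1.0, -0.1, 0.1]
grip_width: 0.0002
grasp_force: 0.0
```

Emit:
{"op": "carry_out", "data": {
  "commands": [
    {"gripper": 0,"travel": [0,0,0.001],"rot": [0,0,0]},
    {"gripper": 0,"travel": [0,0,0.002],"rot": [0,0,0]},
    {"gripper": 0,"travel": [0,0,0.003],"rot": [0,0,0]},
    {"gripper": 0,"travel": [0,0,0.003],"rot": [0,0,0]},
    {"gripper": 0,"travel": [0,0,0.003],"rot": [0,0,0]}
  ]
}}

```text
clock: 13.4
ee_pos: [0.5443, -0.0458, 0.146]
tcp_rot: [-0.007, -3.138, -0.009]
force: [-4.9, -0.0, 17.1]
grip_width: 0.0001
grasp_force: 8.5
```

On the stop at z = 0.146 with 17 N. Lift off and check.

Emit:
{"op": "carry_out", "data": {
  "commands": [
    {"gripper": 0,"travel": [0,0,-0.02],"rot": [0,0,0]},
    {"gripper": 0,"travel": [0,0,-0.06],"rot": [0,0,0]},
    {"gripper": 0,"travel": [0,0,-0.1],"rot": [0,0,0]},
    {"gripper": 0,"travel": [0.0,0.04,-0.14],"rot": [0,0,0]},
    {"gripper": 0,"travel": [0.0,0.08,-0.18],"rot": [0,0,0]},
    {"gripper": 0,"travel": [0.0,0.08,-0.2],"rot": [0,0,0]},
    {"gripper": 0,"travel": [0.0,0.08,-0.2],"rot": [0,0,0]}
  ]
}}

```text
clock: 13.98
ee_pos: [0.5482, 0.0361, 0.3515]
tcp_rot: [0.003, 3.135, 0.012]
force: [1.3, -0.6, 0.5]
grip_width: 0.0
grasp_force: 0.0
```

```bash
python3 - <<'E'
from rig import manip
import cv2,numpy as np
im=manip.snapshot("scene")[:,:,::-1][130:330,120:386]
cv2.imwrite("pics/p5.png",cv2.resize(im,None,fx=3,fy=3))
E
```

```text
(no output)
```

View pics/p5.png

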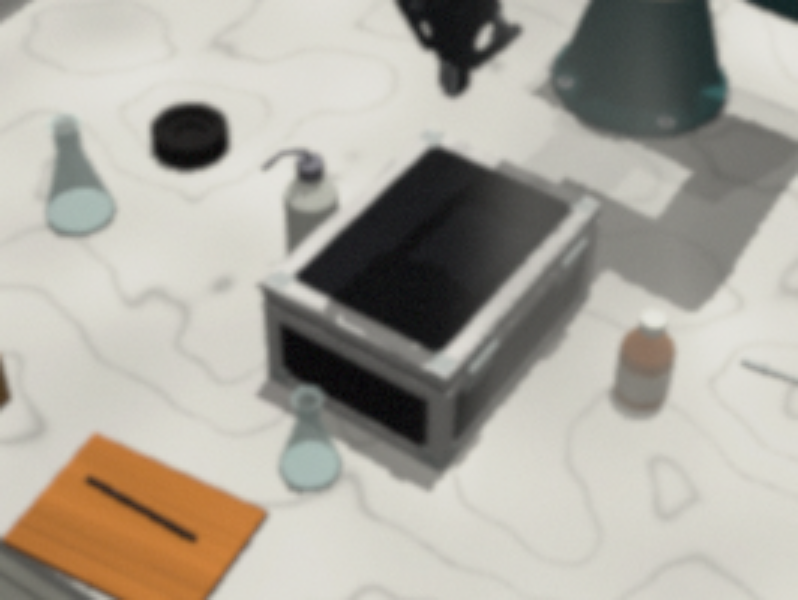

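The lid is flat and shut all round. The flasks, wash bottle and reagent bottle are where they started, and the gripper is clear of everything.

```bash
python3 -c "
from rig import manip
print(manip.sign_off())"
```

```text
the job is handed in; nothing more can be done
None
```

The stay was broken first, with the lid still up (pressing the tab drew it from 85° to about 62°). The lid was then lowered gently until fully shut, the glassware and bottles visible around the case were not moved, and the job was handed in at about 14 s.

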